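Load the residents' cups into the carrier in table order

TASK

The residents' four cups stand in table order on the coasters in the steel drying tray. Move them all into the empty wire cup carrier in the same left-to-right order as they stand now, one to each compartment, upright and near the middle of it, so that they can be handed out down the table. Set each one down rather than dropping it, do not tip any of them over, and leave the milk jug where it is.

Things in the scene. Friction and masses are not known exactly. Their poses are not given: they have to be found in the camera images.
- tumbler: a tall plain white plastic tumbler, open at the top, no handle: 90 mm high, outside diameter 56 mm at the foot, 59 mm at the rim, wall 3 mm, 80 g. Grip across the body at a height of about 66 mm: gripped much lower, the rim can meet the gripper. Origin: centre of the underside, z up.
- mug: a white ceramic mug, open at the top: straight sides, outside diameter 63 mm, 80 mm high, wall 4 mm, 220 g, one loop handle on its own +x side reaching 59 mm from the axis between heights 18 and 71 mm, 9 mm thick. Grip across the body at a height of about 54 mm, fingers clear of the handle. Origin: centre of the underside, z up.
- lidded_cup: a squat white ceramic steamed-custard cup with its cream lid on (one piece): body 64 mm in diameter between heights 12 and 56 mm, narrow foot 46 mm across, lid 65 mm across at heights 57 to 60 mm, small round knob on top up to 81 mm, 240 g. Grip across the body at a height of about 42 mm, opening the fingers to 76 mm or more to pass the lid. Origin: centre of the underside, z up.
- spout_cup: a white plastic drinking beaker with a closed cream lid and a flat duck-bill spout on top, off-centre on its own +x side (one solid piece): body 58 to 60 mm in diameter up to 66 mm, lid 61 mm across at heights 66 to 74 mm, spout 32 mm wide, 11 mm thick, centred 16 mm off the axis, tip 95 mm high, 130 g. Grip across the body at a height of about 52 mm. Origin: centre of the underside, z up.
- coaster_tumbler: grey stone coaster in the steel drying tray with the tall tumbler on it at the start: 86 x 86 x 9 mm, fixed, top 15 mm above the table. Origin: centre of its underside; axes parallel to the tray's, +y along the row to its left end seen from the robot. The four coasters are alike, in a straight row at 96 mm pitch.
- coaster_mug: grey stone coaster in the steel drying tray with the mug on it at the start: 86 x 86 x 9 mm, fixed, top 15 mm above the table. Origin: centre of its underside; axes parallel to the tray's, +y along the row to its left end seen from the robot. The four coasters are alike, in a straight row at 96 mm pitch.
- coaster_lidded_cup: grey stone coaster in the steel drying tray with the lidded custard cup on it at the start: 86 x 86 x 9 mm, fixed, top 15 mm above the table. Origin: centre of its underside; axes parallel to the tray's, +y along the row to its left end seen from the robot. The four coasters are alike, in a straight row at 96 mm pitch.
- coaster_spout_cup: grey stone coaster in the steel drying tray with the spouted beaker on it at the start: 86 x 86 x 9 mm, fixed, top 15 mm above the table. Origin: centre of its underside; axes parallel to the tray's, +y along the row to its left end seen from the robot. The four coasters are alike, in a straight row at 96 mm pitch.
- carrier: empty one-row cup carrier of bright steel wire, fixed: 116 mm deep (x), 394 mm long (y), floor 8 mm above its underside. Cross wires part it into 4 compartments, centres at y = +144, +48, -48, -144 mm, x = 0. Outer and cross wires 23 mm high, end loops (y = +-203 mm) 76 mm high. Origin: centre of the underside; +y to its left end seen from the robot. Nearer or farther than the drying tray.
- milk_jug: a round steel milk jug standing on the table close to the left end of the carrier: 72 mm in diameter, 100 mm high, loop handle on its own +y side reaching 62 mm from the axis, 450 g. Not to be moved. Origin: centre of the underside, z up.
Things that resemble listed ones, but are neither listed nor needed, are in the scene too. What is shaped like the spout_cup but green is not meant.

How it is judged:
By the outcome, as a careful person would: the job done as asked, in the order asked, and still so for the second after the job is handed in, with the robot touching nothing.
It also fails if it takes over 80 s, if anything falls off the work surface, if the arm or the gripper's body presses on something with over 40 N, if the wrist force passes 120 N, or if a joint passes its speed limit or range.

ROBOT

A 6-joint arm with a two-finger parallel gripper is mounted at the origin on the work surface. World frame = base frame: x ahead of the robot, y to its left, z up, the work surface at z = 0. Lengths are in m, angles in rad, forces in N, time in s.
With the tool pointing down it reaches from about 0.375 to 0.75 m from the base axis. Payload 9 kg.
Tool frame: the origin (TCP) lies at the very end of the fingers, on their centre line; the grasp point (between the pads) lies 19 mm behind it; z points along the fingers, y is the line along which they close (so a half turn about z gives the same grasp; the last joint's range is limited). The gripper opens to 85 mm and grips with 20 to 120 N. Pads are 22 mm wide; open, the fingers measure 114 mm over their backs; the gripper's body (76 mm by 85 mm) begins 54 mm behind the grasp point. The pads swing forward as they close: fully open they stand 13 mm farther back than shut.
Start: joints at [-1.345, 0.104, 0.097, 1.564, 0, 1.353], TCP at [0.258, -0.542, 0.231] pointing down, gripper open.
Joint ranges: [-2.99, 2.99], [-0.84, 1.86], [-1.1, 1.16], [-1.84, 2.11], [-1.51, 1.56], [-3.14, 3.14]. Speed limits (rad/s): [2.22, 2.22, 2.57, 3.14, 3.14, 3.14].

INTERFACE

Orientations are given as a unit quaternion [w, x, y, z].
In Python, from plant import r gives the robot as it stands.
- The arm moves only by the tool move_arm, never from a script. Its argument "increments" is a list of rows, each an object of numbers: "dx", "dy", "dz": the shift along the tool's x, y, z in m; "ax", "ay", "az": the turn, a rotation vector about the tool's x, y, z in units of 8 degrees (1.0 is 8 degrees); "grip": the opening, from -1 (shut) to 1 (fully open). In form: [{"dx": .., "dy": .., "dz": .., "ax": .., "ay": .., "az": .., "grip": ..}, ...]. A call has 1 to 8 rows; each row shifts and turns the commanded pose from where the row before left it, along the tool's axes as they then stand; what a row does not reach is not made up. A row lasts 1/8 s, in which the tool goes at most 62.5 mm and 10.7 degrees, less where a joint would pass 70% of its speed; a pose out of reach is approached as far as the arm can. A call with a gripper value outside its range is refused whole. The fingers move at their own pace and stop on an object; "force" is the grip in N (left out, the last holds). Time passes only in rows, so rows that do not move let the fingers close. It gives the time, the measured TCP pose, the force, the opening and the grip force at its end, in the units of the state.
- r.get_state(): the state, without advancing time (a new reading comes with each control period).
- r.snapshot(name): name is "scene" or "top" or "wrist"; returns the picture (480x640x3 uint8, red, green, blue); there is no depth.
- r.camera_params(name): a dict with "mtx" (3x3 intrinsics, pixels), "dist_coeffs" ([k1, k2, p1, p2, k3] as OpenCV has them; the pictures are not rectified), "cam_to_world" (4x4, takes a point from camera to world coordinates). Camera axes: x right, y down, z forward; pixel columns grow to the right and rows downward; lengths in m; the calibration is good to about 2 mm. A picture is of the moment at which its call begins: read the wrist's pose just before it. camera_params takes no time and is no camera call; for the wrist camera it gives the pose at the moment of the call.
- r.job_done(): hands the job in; it is judged then, once.
The state is a dict: "time_s": time; "qpos": joint angles; "dq": joint speeds; "tau": joint torques, N m; "eef_pos": TCP position; "tool_rot": TCP orientation; "ft_force": force on the tool from outside, world axes, zero at the start; "ft_torque": the same for the moment, N m; "finger_gap": finger opening in m; "gripper_force": force on a finger pad.
Only numpy, scipy, OpenCV 4.12 (cv2) and the standard library are available. Lean on these libraries where they do the work, as an engineer would, in place of code of your own. Each camera call takes 0.05 s, during which the arm holds its last target. There are 200 camera calls.

## Working session

There is one attempt and no reset: what is moved stays moved. The work goes in short steps, Python scripts to look and compute and a tool call to move; the robot and the scene stay as the last step left them, time stands still between calls to the robot, and variables do not carry over. Pictures are saved under pics/ and viewed, at most 14 in all, crops included, and the job is handed in when it is done.

Besides the shell and the picture viewer there is one more tool, called after "Request:" as name(argument=value, ...), one argument or row to a line, values as JSON. move_arm: Moves the arm, as the interface text tells. Its arguments: {"type":"object","properties":{"increments":{"type":"array"},"force":{"type":"number"}},"required":["increments"]}

```bash
mkdir -p pics; python3 - <<'E'
from plant import r
import cv2
for n in("scene","top"):
    im=r.snapshot(n); cv2.imwrite(f"pics/{n}0.png",im[:,:,::-1]); p=r.camera_params(n); print(n,p)
s=r.get_state();print(s['eef_pos'],s['tool_rot'],s['finger_gap'],s['time_s'])
E
```

```text
scene {'mtx': array([[479.12826713,   0.        , 308.58496257],
       [  0.        , 479.12826713, 239.39601877],
       [  0.        ,   0.        ,   1.        ]]), 'dist_coeffs': array([-0.02213241,  0.        ,  0.        ,  0.        ,  0.        ]), 'cam_to_world': array([[ 0.43552043,  0.56458123, -0.70112053,  1.11541102],
       [ 0.90008627, -0.28429516,  0.33018323, -0.25164848],
       [-0.01290992, -0.7748705 , -0.63198816,  0.61900775],
       [ 0.        ,  0.        ,  0.        ,  1.        ]])}
top {'mtx': array([[515.17504601,   0.        , 320.49908939],
       [  0.        , 515.17504601, 240.90707966],
       [  0.        ,   0.        ,   1.        ]]), 'dist_coeffs': array([-0.14311927,  0.        ,  0.        ,  0.        ,  0.        ]), 'cam_to_world': array([[-0.01356071, -0.99323107,  0.11536093,  0.39557313],
       [-0.99974321,  0.01137313, -0.01960005,  0.0632952 ],
       [ 0.01815536, -0.1155971 , -0.99313025,  0.90642369],
       [ 0.        ,  0.        ,  0.        ,  1.        ]])}
[ 0.25755978 -0.54158218  0.23058756] [-5.97541653e-04  9.75479782e-01  2.20088252e-01 -3.71314339e-06] 0.08547278964954017 0.1
```

View pics/top0.png

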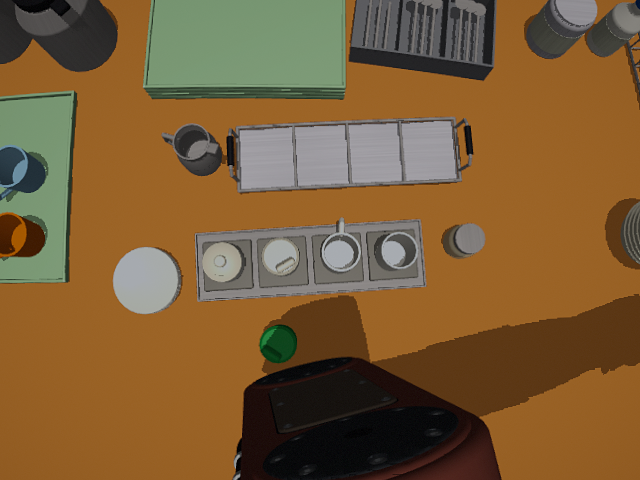

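View pics/scene0.png

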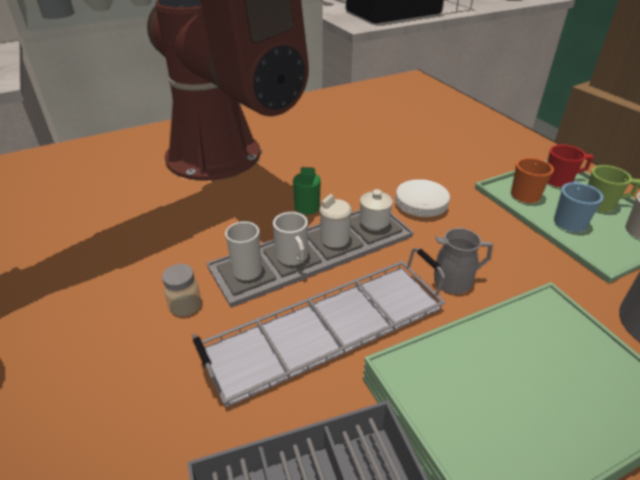

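The top view (robot at the bottom, +y to the left) shows the tray row from left to right: lidded cup (221,262), spouted cup (281,258), mug (340,252, handle pointing away) and tumbler (397,250). The carrier lies farther out, with corners near (237,127) and (458,118), and the jug is at (195,150). The green beaker at (278,344) is a decoy. I'll check an enlarged crop next.

```bash
python3 - <<'E'
import cv2
im=cv2.imread("pics/top0.png")
c=im[100:310,180:480]
c=cv2.resize(c[:, :],None,fx=2.66,fy=2.66,interpolation=cv2.INTER_CUBIC);print(c.shape)
cv2.imwrite("pics/c1.png",c)
E
```

```text
(559, 798, 3)
```

View pics/c1.png

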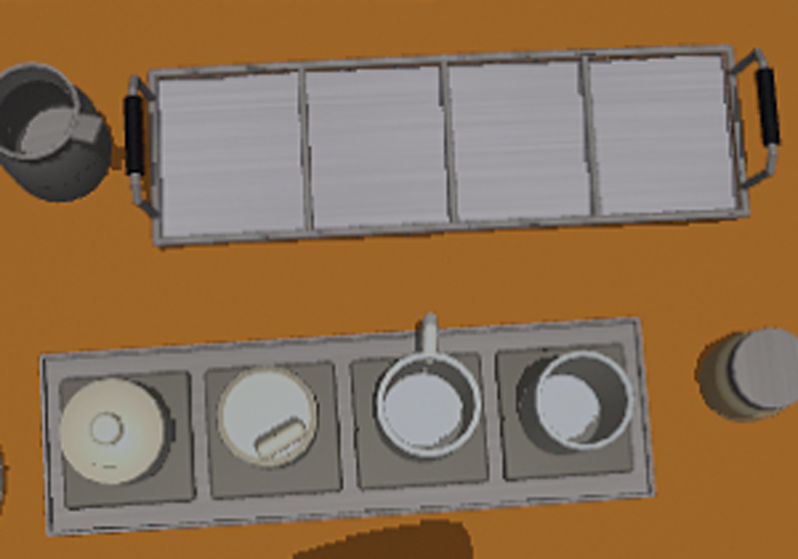

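The crop shows the four cups, the jug and the carrier's wires sharply. Lid/rim centres in crop pixels are lidded (112,431), spout (267,416), mug (428,405) and tumbler (584,401).

```bash
cat >h.py <<'E'
import cv2,numpy as np
from plant import r
def w(uv,z,cam="top",P=None):
    p=P or r.camera_params(cam); uv=np.array(uv,float).reshape(-1,1,2)
    n=cv2.undistortPoints(uv,p["mtx"],p["dist_coeffs"]).reshape(-1,2)
    T=p["cam_to_world"]; d=np.c_[n,np.ones(len(n))]@T[:3,:3].T
    return T[:3,3]+d*((z-T[2,3])/d[:,2])[:,None]
def proj(X,cam="top"):
    p=r.camera_params(cam); T=np.linalg.inv(p["cam_to_world"])
    return cv2.projectPoints(np.array(X,float).reshape(-1,3),cv2.Rodrigues(T[:3,:3])[0],T[:3,3],p["mtx"],p["dist_coeffs"])[0].reshape(-1,2)
def crop(uv): return (np.array(uv,float)+.5)/2.66-.5+[180,100]
E
python3 - <<'E'
from h import *
np.set_printoptions(precision=4,suppress=True)
def m(n,uv,z): x=w(crop(uv),z); print(n,x[:,:2].tolist() if 0 else np.round(x[:,:2],4).tolist()); return x
c=m("carrier",[(152,73),(731,49),(745,213),(157,240)],.023); print(c.mean(0), [np.linalg.norm(c[i]-c[(i+1)%4]) for i in range(4)])
d=c[0]-c[1]+c[3]-c[2]; print("yaw",np.degrees(np.arctan2(-d[0],d[1])))
m("cross",[(302,69),(309,230),(445,63),(453,222),(586,57),(596,216)],.023)
m("coast1",[(60,379),(189,372),(196,497),(66,508)],.015)
k=m("coast4",[(497,353),(622,345),(634,470),(504,480)],.015)
for n,e,z in(("lid",(60,164,378,484),.0735),("spout",(217,317,367,466),.088),("mug",(376,481,353,457),.095),("tumb",(536,633,352,450),.105)):
    l,rr,t,b=e; u=(l+rr)/2;v=(t+b)/2
    x=m(n,[(u,v),(l,v),(rr,v),(u,t),(u,b)],z); print(np.linalg.norm(x[1]-x[2]),np.linalg.norm(x[3]-x[4]))
m("knob",[(106,429)],.094); m("handle",[(431,315)],.075);m("spouttip",[(281,438),(259,453),(303,424)],.11)
m("jugrim",[(38,112)],.1)
E
```

```text
carrier [[0.7046, 0.1926], [0.7203, -0.201], [0.6051, -0.204], [0.5897, 0.1878]]
[ 0.6549 -0.0061  0.023 ] [np.float64(0.3939464440047308), np.float64(0.11525907709662882), np.float64(0.39208946442149833), np.float64(0.11497148481830217)]
yaw 2.2702140507569517
cross [[0.7059, 0.0917], [0.5952, 0.0877], [0.7095, -0.0044], [0.5997, -0.0073], [0.7137, -0.1003], [0.6032, -0.1026]]
coast1 [[0.4993, 0.2524], [0.5029, 0.1673], [0.4212, 0.1627], [0.4147, 0.2477]]
coast4 [[0.5132, -0.0351], [0.5177, -0.1184], [0.4349, -0.1236], [0.4297, -0.0377]]
lid [[0.4601, 0.2076], [0.4605, 0.2397], [0.4598, 0.1757], [0.4927, 0.2078], [0.4278, 0.2074]]
0.06396542431915096 0.06488959953990024
spout [[0.4667, 0.1119], [0.4671, 0.1419], [0.4664, 0.082], [0.4966, 0.1118], [0.4371, 0.1121]]
0.05994451413408963 0.05952606323495016
mug [[0.4719, 0.0154], [0.4722, 0.0467], [0.4715, -0.0159], [0.5031, 0.0148], [0.4409, 0.016]]
0.06260627994596846 0.062200662477601074
tumb [[0.4722, -0.0765], [0.4725, -0.0476], [0.4718, -0.1055], [0.5014, -0.0774], [0.4432, -0.0756]]
0.05792900490357053 0.05823874469831033
knob [[0.4598, 0.2077]]
handle [[0.5293, 0.0117]]
spouttip [[0.4522, 0.1025], [0.4436, 0.1154], [0.4602, 0.0897]]
jugrim [[0.6541, 0.2513]]
```

Sizes, pitch and heights agree with the sheet, and the cup order is lidded, spout, mug, tumbler. For three cups I'll close the fingers along world x (tool yaw 90°). The mug gets a diagonal grip because its handle points to +x. The tumbler goes first, so turn the tool now.

Request:
move_arm(
  increments=[
    {"az": -1.2, "grip": 1},
    {"az": -1.2},
    {"az": -1.2},
    {"az": -1.2},
    {"az": -1.2},
    {"az": -1.2},
    {"az": -0.87},
    {},
  ],
  force=30,
)

```text
invalid input
```

Request:
move_arm(
  increments=[
    {"dx": 0, "dy": 0, "dz": 0, "ax": 0, "ay": 0, "az": -1.2, "grip": 1},
    {"dx": 0, "dy": 0, "dz": 0, "ax": 0, "ay": 0, "az": -1.2, "grip": 1},
    {"dx": 0, "dy": 0, "dz": 0, "ax": 0, "ay": 0, "az": -1.2, "grip": 1},
    {"dx": 0, "dy": 0, "dz": 0, "ax": 0, "ay": 0, "az": -1.2, "grip": 1},
    {"dx": 0, "dy": 0, "dz": 0, "ax": 0, "ay": 0, "az": -1.2, "grip": 1},
    {"dx": 0, "dy": 0, "dz": 0, "ax": 0, "ay": 0, "az": -1.2, "grip": 1},
    {"dx": 0, "dy": 0, "dz": 0, "ax": 0, "ay": 0, "az": -0.87, "grip": 1},
    {"dx": 0, "dy": 0, "dz": 0, "ax": 0, "ay": 0, "az": 0, "grip": 1},
  ],
  force=30,
)

```text
time_s: 1.1
eef_pos: [0.2576, -0.5417, 0.2309]
tool_rot: [-0.0, 0.707, 0.707, 0.0]
ft_force: [-0.7, -0.1, 0.2]
finger_gap: 0.0854
gripper_force: 0.0
```

Request:
move_arm(
  increments=[
    {"dx": 0.05, "dy": 0.0238, "dz": 0, "ax": 0, "ay": 0, "az": 0, "grip": 1},
    {"dx": 0.05, "dy": 0.0238, "dz": 0, "ax": 0, "ay": 0, "az": 0, "grip": 1},
    {"dx": 0.05, "dy": 0.0238, "dz": 0, "ax": 0, "ay": 0, "az": 0, "grip": 1},
    {"dx": 0.05, "dy": 0.0238, "dz": 0, "ax": 0, "ay": 0, "az": 0, "grip": 1},
    {"dx": 0.05, "dy": 0.0238, "dz": 0, "ax": 0, "ay": 0, "az": 0, "grip": 1},
    {"dx": 0.05, "dy": 0.0238, "dz": 0, "ax": 0, "ay": 0, "az": 0, "grip": 1},
    {"dx": 0.05, "dy": 0.0238, "dz": 0, "ax": 0, "ay": 0, "az": 0, "grip": 1},
    {"dx": 0.05, "dy": 0.0238, "dz": 0, "ax": 0, "ay": 0, "az": 0, "grip": 1},
  ],
)

```text
time_s: 2.1
eef_pos: [0.4486, -0.1402, 0.2313]
tool_rot: [0.0, 0.708, 0.706, -0.0]
ft_force: [-0.2, 0.2, 0.2]
finger_gap: 0.0856
gripper_force: 0.0
```

Request:
move_arm(
  increments=[
    {"dx": 0.0325, "dy": 0.012, "dz": 0.02, "ax": 0, "ay": 0, "az": 0, "grip": 1},
    {"dx": 0.0325, "dy": 0.012, "dz": 0.02, "ax": 0, "ay": 0, "az": 0, "grip": 1},
    {"dx": 0, "dy": 0, "dz": 0, "ax": 0, "ay": 0, "az": 0, "grip": 1},
    {"dx": 0, "dy": 0, "dz": 0, "ax": 0, "ay": 0, "az": 0, "grip": 1},
  ],
)

```text
time_s: 2.6
eef_pos: [0.4721, -0.0772, 0.1916]
tool_rot: [0.0, 0.708, 0.707, -0.0]
ft_force: [-0.9, -0.5, 0.9]
finger_gap: 0.0851
gripper_force: 0.0
```

```bash
python3 - <<'E'
from h import *
s=r.get_state(); print(s['eef_pos'],s['tool_rot'],s['qpos'])
cv2.imwrite("pics/w1.png",r.snapshot("wrist")[:,:,::-1])
for X in((.4722,-.0765,.105),(.4719,.0154,.095)): print(proj(X,"wrist"))
E
```

```text
[ 0.47210736 -0.07723601  0.19155511] [ 1.71747717e-04  7.07661359e-01  7.06551736e-01 -1.28384201e-04] [-4.36266156e-01 -2.75805848e-01 -3.34923422e-01  1.51144410e+00
 -3.58965499e-04  1.13609937e+00]
[[313.49323697 241.65164854]]
[[312.66909483  87.90118269]]
```

View pics/w1.png

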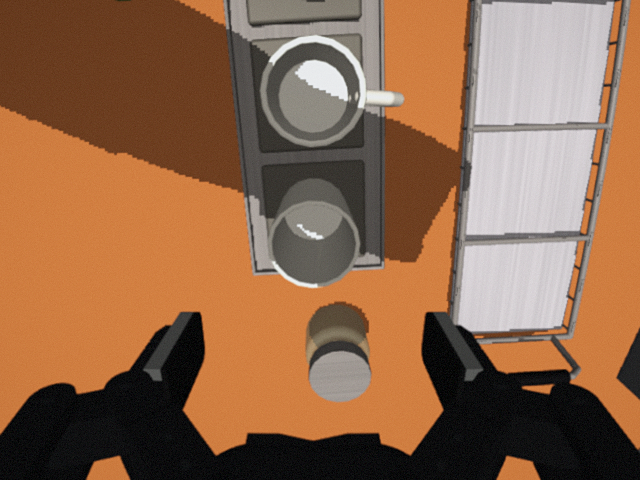

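The wrist view confirms the tumbler: its rim centre is at about (314,243), and the prediction was (313,242). Descend and grip.

Request:
move_arm(
  increments=[
    {"dx": 0, "dy": 0, "dz": 0.04, "ax": 0, "ay": 0, "az": 0, "grip": 1},
    {"dx": 0, "dy": 0, "dz": 0.04, "ax": 0, "ay": 0, "az": 0, "grip": 1},
    {"dx": 0, "dy": 0, "dz": 0.03, "ax": 0, "ay": 0, "az": 0, "grip": 1},
    {"dx": 0, "dy": 0, "dz": 0.021, "ax": 0, "ay": 0, "az": 0, "grip": 1},
    {"dx": 0, "dy": 0, "dz": 0, "ax": 0, "ay": 0, "az": 0, "grip": 1},
    {"dx": 0, "dy": 0, "dz": 0, "ax": 0, "ay": 0, "az": 0, "grip": -1},
    {"dx": 0, "dy": 0, "dz": 0, "ax": 0, "ay": 0, "az": 0, "grip": -1},
    {"dx": 0, "dy": 0, "dz": 0, "ax": 0, "ay": 0, "az": 0, "grip": -1},
  ],
  force=30,
)

```text
time_s: 3.65
eef_pos: [0.473, -0.0777, 0.0621]
tool_rot: [0.001, 0.707, 0.707, 0.0]
ft_force: [-3.1, -0.5, 6.3]
finger_gap: 0.0588
gripper_force: 31.8
```

Request:
move_arm(
  increments=[
    {"dx": 0, "dy": 0, "dz": 0, "ax": 0, "ay": 0, "az": 0, "grip": -1},
    {"dx": 0, "dy": 0, "dz": 0, "ax": 0, "ay": 0, "az": 0, "grip": -1},
  ],
)

```text
time_s: 3.9
eef_pos: [0.473, -0.0777, 0.0621]
tool_rot: [0.001, 0.707, 0.707, 0.0]
ft_force: [-2.6, -1.2, 6.9]
finger_gap: 0.0584
gripper_force: 31.8
```

Request:
move_arm(
  increments=[
    {"dx": 0, "dy": 0, "dz": -0.02, "ax": 0, "ay": 0, "az": 0, "grip": -1},
    {"dx": 0, "dy": 0, "dz": -0.04, "ax": 0, "ay": 0, "az": 0, "grip": -1},
    {"dx": 0, "dy": 0, "dz": -0.04, "ax": 0, "ay": 0, "az": 0, "grip": -1},
    {"dx": -0.0147, "dy": 0.0375, "dz": 0, "ax": 0, "ay": 0, "az": 0, "grip": -1},
    {"dx": -0.0147, "dy": 0.0375, "dz": 0, "ax": 0, "ay": 0, "az": 0, "grip": -1},
    {"dx": -0.0147, "dy": 0.0375, "dz": 0, "ax": 0, "ay": 0, "az": 0, "grip": -1},
    {"dx": -0.0147, "dy": 0.0375, "dz": 0, "ax": 0, "ay": 0, "az": 0, "grip": -1},
    {"dx": -0.0147, "dy": 0.0375, "dz": 0, "ax": 0, "ay": 0, "az": 0, "grip": -1},
  ],
)

```text
time_s: 4.9
eef_pos: [0.6611, -0.1511, 0.1609]
tool_rot: [0.001, 0.707, 0.707, 0.0]
ft_force: [-0.2, 0.3, -0.0]
finger_gap: 0.0583
gripper_force: 32.7
```

Request:
move_arm(
  increments=[
    {"dx": 0, "dy": 0, "dz": 0, "ax": 0, "ay": 0, "az": 0, "grip": -1},
    {"dx": 0, "dy": 0, "dz": 0, "ax": 0, "ay": 0, "az": 0, "grip": -1},
    {"dx": 0, "dy": 0, "dz": 0, "ax": 0, "ay": 0, "az": 0, "grip": -1},
  ],
)

```text
time_s: 5.28
eef_pos: [0.6593, -0.1502, 0.1613]
tool_rot: [0.0, 0.707, 0.707, 0.0]
ft_force: [-0.9, 0.9, -1.1]
finger_gap: 0.0585
gripper_force: 33.0
```

```bash
python3 - <<'E'
from h import *
s=r.get_state(); print(s['eef_pos'],s['tool_rot'],s['finger_gap'])
cv2.imwrite("pics/s1.png",r.snapshot("scene")[:,:,::-1])
E
```

```text
[ 0.65925823 -0.15016635  0.16131016] [4.77422831e-04 7.07113625e-01 7.07099756e-01 1.66217545e-04] 0.058496142879544
```

View pics/s1.png

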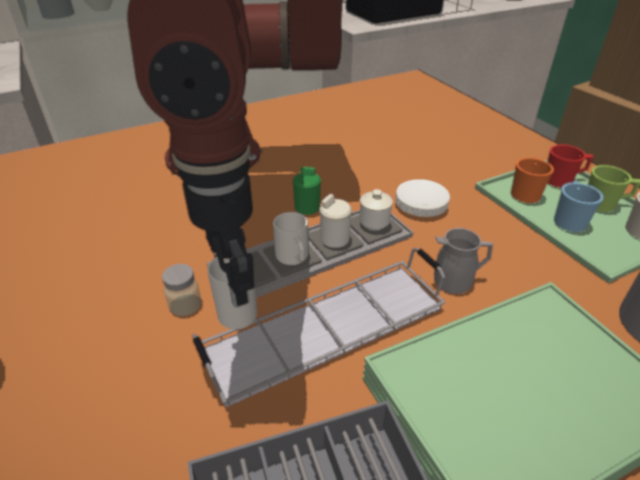

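The tumbler is held upright above the right-hand compartment. Lower it.

Request:
move_arm(
  increments=[
    {"dx": 0, "dy": 0.001, "dz": 0.03, "ax": 0, "ay": 0, "az": 0, "grip": -1},
    {"dx": 0, "dy": 0, "dz": 0.03, "ax": 0, "ay": 0, "az": 0, "grip": -1},
    {"dx": 0, "dy": 0, "dz": 0.025, "ax": 0, "ay": 0, "az": 0, "grip": -1},
    {"dx": 0, "dy": 0, "dz": 0.01, "ax": 0, "ay": 0, "az": 0, "grip": -1},
    {"dx": 0, "dy": 0, "dz": 0.007, "ax": 0, "ay": 0, "az": 0, "grip": -1},
    {"dx": 0, "dy": 0, "dz": 0.002, "ax": 0, "ay": 0, "az": 0, "grip": -1},
    {"dx": 0, "dy": 0, "dz": 0, "ax": 0, "ay": 0, "az": 0, "grip": -1},
    {"dx": 0, "dy": 0, "dz": 0, "ax": 0, "ay": 0, "az": 0, "grip": -1},
  ],
)

```text
time_s: 6.32
eef_pos: [0.661, -0.1507, 0.0571]
tool_rot: [0.001, 0.707, 0.707, 0.0]
ft_force: [-0.0, 0.2, -1.2]
finger_gap: 0.0583
gripper_force: 32.9
```

Request:
move_arm(
  increments=[
    {"dx": 0, "dy": 0, "dz": 0.001, "ax": 0, "ay": 0, "az": 0, "grip": -1},
    {"dx": 0, "dy": 0, "dz": 0.001, "ax": 0, "ay": 0, "az": 0, "grip": -1},
    {"dx": 0, "dy": 0, "dz": 0.0005, "ax": 0, "ay": 0, "az": 0, "grip": -1},
    {"dx": 0, "dy": 0, "dz": 0, "ax": 0, "ay": 0, "az": 0, "grip": -1},
  ],
)

```text
time_s: 6.82
eef_pos: [0.6609, -0.1507, 0.0552]
tool_rot: [0.001, 0.707, 0.707, 0.0]
ft_force: [-4.3, 0.3, 7.8]
finger_gap: 0.0587
gripper_force: 33.4
```

Request:
move_arm(
  increments=[
    {"dx": 0, "dy": 0, "dz": 0, "ax": 0, "ay": 0, "az": 0, "grip": 1},
    {"dx": 0, "dy": 0, "dz": 0, "ax": 0, "ay": 0, "az": 0, "grip": 1},
    {"dx": 0, "dy": 0, "dz": 0, "ax": 0, "ay": 0, "az": 0, "grip": 1},
    {"dx": 0, "dy": 0, "dz": 0, "ax": 0, "ay": 0, "az": 0, "grip": 1},
    {"dx": 0, "dy": 0, "dz": -0.02, "ax": 0, "ay": 0, "az": 0, "grip": 1},
    {"dx": 0, "dy": 0, "dz": -0.035, "ax": 0, "ay": 0, "az": 0, "grip": 1},
    {"dx": 0, "dy": 0, "dz": -0.04, "ax": 0, "ay": 0, "az": 0, "grip": 1},
    {"dx": 0, "dy": 0, "dz": -0.04, "ax": 0, "ay": 0, "az": 0, "grip": 1},
  ],
)

```text
time_s: 7.82
eef_pos: [0.6607, -0.1505, 0.1919]
tool_rot: [0.001, 0.707, 0.707, 0.0]
ft_force: [0.1, 0.0, -0.4]
finger_gap: 0.0854
gripper_force: 0.0
```

Request:
move_arm(
  increments=[
    {"dx": 0.0438, "dy": -0.0324, "dz": 0, "ax": 0, "ay": 0, "az": 0, "grip": 1},
    {"dx": 0.0438, "dy": -0.0324, "dz": 0, "ax": 0, "ay": 0, "az": 0, "grip": 1},
    {"dx": 0.0438, "dy": -0.0324, "dz": 0, "ax": 0, "ay": 0, "az": 0, "grip": 1},
    {"dx": 0.0438, "dy": -0.0324, "dz": 0, "ax": 0, "ay": 0, "az": 0, "grip": 1},
    {"dx": 0.0438, "dy": -0.0324, "dz": 0, "ax": 0, "ay": 0, "az": 0, "grip": 1},
    {"dx": 0.0438, "dy": -0.0324, "dz": 0, "ax": 0, "ay": 0, "az": 0, "grip": 1},
    {"dx": 0, "dy": 0, "dz": 0, "ax": 0, "ay": 0, "az": 0, "grip": 1},
    {"dx": 0, "dy": 0, "dz": 0, "ax": 0, "ay": 0, "az": 0, "grip": 1},
  ],
)

```text
time_s: 8.82
eef_pos: [0.4669, 0.1122, 0.1901]
tool_rot: [0.001, 0.707, 0.707, 0.001]
ft_force: [0.3, 0.6, 0.3]
finger_gap: 0.0852
gripper_force: 0.0
```

```bash
python3 - <<'E'
from h import *
s=r.get_state(); print(s['eef_pos'],s['tool_rot'],s['finger_gap'])
cv2.imwrite("pics/w2.png",r.snapshot("wrist")[:,:,::-1])
for X in((.4667,.112,.089),(.46,.2076,.075),(.4719,.0154,.095),(.6606,-.15,.098)): print(proj(X,"wrist"))
E
```

```text
[0.46689502 0.11223026 0.19006884] [9.03449947e-04 7.07003127e-01 7.07209572e-01 6.19174308e-04] 0.08515184301342735
[[312.86375167 236.22600844]]
[[302.03352749  84.8345576 ]]
[[320.04146633 363.12926785]]
[[525.95807011 512.08915676]]
```

View pics/w2.png

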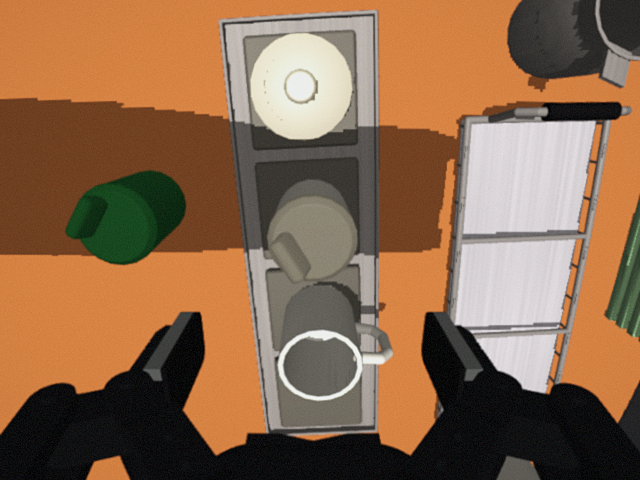

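The cream spouted cup's lid is centred at (312,237), as predicted (313,236). The green one at (120,220) is the decoy. Descend and grip.

Request:
move_arm(
  increments=[
    {"dx": 0, "dy": 0, "dz": 0.04, "ax": 0, "ay": 0, "az": 0, "grip": 1},
    {"dx": 0, "dy": 0, "dz": 0.04, "ax": 0, "ay": 0, "az": 0, "grip": 1},
    {"dx": 0, "dy": 0, "dz": 0.04, "ax": 0, "ay": 0, "az": 0, "grip": 1},
    {"dx": 0, "dy": 0, "dz": 0.023, "ax": 0, "ay": 0, "az": 0, "grip": 1},
    {"dx": 0, "dy": 0, "dz": 0, "ax": 0, "ay": 0, "az": 0, "grip": 1},
    {"dx": 0, "dy": 0, "dz": 0, "ax": 0, "ay": 0, "az": 0, "grip": -1},
    {"dx": 0, "dy": 0, "dz": 0, "ax": 0, "ay": 0, "az": 0, "grip": -1},
    {"dx": 0, "dy": 0, "dz": 0, "ax": 0, "ay": 0, "az": 0, "grip": -1},
  ],
  force=35,
)

```text
time_s: 9.88
eef_pos: [0.4676, 0.1121, 0.0476]
tool_rot: [0.001, 0.707, 0.707, 0.001]
ft_force: [-1.9, -1.9, 6.2]
finger_gap: 0.0592
gripper_force: 37.3
```

Request:
move_arm(
  increments=[
    {"dx": 0, "dy": 0, "dz": 0, "ax": 0, "ay": 0, "az": 0, "grip": -1},
    {"dx": 0, "dy": 0, "dz": 0, "ax": 0, "ay": 0, "az": 0, "grip": -1},
  ],
)

```text
time_s: 10.12
eef_pos: [0.4676, 0.1121, 0.0476]
tool_rot: [0.001, 0.707, 0.707, 0.001]
ft_force: [-1.2, -1.5, 7.5]
finger_gap: 0.0593
gripper_force: 37.3
```

Request:
move_arm(
  increments=[
    {"dx": 0, "dy": 0, "dz": -0.02, "ax": 0, "ay": 0, "az": 0, "grip": -1},
    {"dx": 0, "dy": 0, "dz": -0.04, "ax": 0, "ay": 0, "az": 0, "grip": -1},
    {"dx": 0, "dy": 0, "dz": -0.045, "ax": 0, "ay": 0, "az": 0, "grip": -1},
    {"dx": -0.014, "dy": 0.037, "dz": 0, "ax": 0, "ay": 0, "az": 0, "grip": -1},
    {"dx": -0.014, "dy": 0.037, "dz": 0, "ax": 0, "ay": 0, "az": 0, "grip": -1},
    {"dx": -0.014, "dy": 0.037, "dz": 0, "ax": 0, "ay": 0, "az": 0, "grip": -1},
    {"dx": -0.014, "dy": 0.037, "dz": 0, "ax": 0, "ay": 0, "az": 0, "grip": -1},
    {"dx": -0.014, "dy": 0.037, "dz": 0, "ax": 0, "ay": 0, "az": 0, "grip": -1},
  ],
)

```text
time_s: 11.12
eef_pos: [0.6527, 0.0418, 0.1513]
tool_rot: [0.0, 0.707, 0.707, 0.0]
ft_force: [0.3, 0.9, 0.0]
finger_gap: 0.0593
gripper_force: 38.2
```

Request:
move_arm(
  increments=[
    {"dx": 0, "dy": 0, "dz": 0, "ax": 0, "ay": 0, "az": 0, "grip": -1},
    {"dx": 0, "dy": 0, "dz": 0, "ax": 0, "ay": 0, "az": 0, "grip": -1},
    {"dx": 0, "dy": 0, "dz": 0, "ax": 0, "ay": 0, "az": 0, "grip": -1},
  ],
)

```text
time_s: 11.5
eef_pos: [0.6508, 0.0428, 0.1515]
tool_rot: [0.0, 0.707, 0.707, 0.0]
ft_force: [0.0, 0.5, -1.8]
finger_gap: 0.0594
gripper_force: 38.5
```

Request:
move_arm(
  increments=[
    {"dx": -0.0008, "dy": 0.0015, "dz": 0.03, "ax": 0, "ay": 0, "az": 0, "grip": -1},
    {"dx": 0, "dy": 0, "dz": 0.03, "ax": 0, "ay": 0, "az": 0, "grip": -1},
    {"dx": 0, "dy": 0, "dz": 0.03, "ax": 0, "ay": 0, "az": 0, "grip": -1},
    {"dx": 0, "dy": 0, "dz": 0.01, "ax": 0, "ay": 0, "az": 0, "grip": -1},
    {"dx": 0, "dy": 0, "dz": 0.007, "ax": 0, "ay": 0, "az": 0, "grip": -1},
    {"dx": 0, "dy": 0, "dz": 0.002, "ax": 0, "ay": 0, "az": 0, "grip": -1},
    {"dx": 0, "dy": 0, "dz": 0, "ax": 0, "ay": 0, "az": 0, "grip": -1},
    {"dx": 0, "dy": 0, "dz": 0, "ax": 0, "ay": 0, "az": 0, "grip": -1},
  ],
)

```text
time_s: 12.5
eef_pos: [0.6533, 0.0414, 0.0426]
tool_rot: [0.0, 0.707, 0.707, 0.0]
ft_force: [0.1, 0.6, -0.5]
finger_gap: 0.0592
gripper_force: 38.5
```

Request:
move_arm(
  increments=[
    {"dx": 0, "dy": 0, "dz": 0.001, "ax": 0, "ay": 0, "az": 0, "grip": -1},
    {"dx": 0, "dy": 0, "dz": 0.001, "ax": 0, "ay": 0, "az": 0, "grip": -1},
    {"dx": 0, "dy": 0, "dz": 0, "ax": 0, "ay": 0, "az": 0, "grip": -1},
  ],
)

```text
time_s: 12.88
eef_pos: [0.653, 0.0414, 0.0407]
tool_rot: [0.0, 0.707, 0.707, 0.0]
ft_force: [-1.4, -0.8, 5.0]
finger_gap: 0.059
gripper_force: 38.9
```

Request:
move_arm(
  increments=[
    {"dx": 0, "dy": 0, "dz": 0, "ax": 0, "ay": 0, "az": 0, "grip": 1},
    {"dx": 0, "dy": 0, "dz": 0, "ax": 0, "ay": 0, "az": 0, "grip": 1},
    {"dx": 0, "dy": 0, "dz": 0, "ax": 0, "ay": 0, "az": 0, "grip": 1},
    {"dx": 0, "dy": 0, "dz": 0, "ax": 0, "ay": 0, "az": 0, "grip": 1},
    {"dx": 0, "dy": 0, "dz": -0.025, "ax": 0, "ay": 0, "az": 0, "grip": 1},
    {"dx": 0, "dy": 0, "dz": -0.04, "ax": 0, "ay": 0, "az": 0, "grip": 1},
    {"dx": 0, "dy": 0, "dz": -0.04, "ax": 0, "ay": 0, "az": 0, "grip": 1},
    {"dx": 0, "dy": 0, "dz": -0.045, "ax": 0, "ay": 0, "az": 0, "grip": 1},
  ],
)

```text
time_s: 13.88
eef_pos: [0.6524, 0.0415, 0.1907]
tool_rot: [-0.0, 0.707, 0.707, -0.0]
ft_force: [1.0, -0.3, -1.3]
finger_gap: 0.0854
gripper_force: 0.0
```

Request:
move_arm(
  increments=[
    {"dx": 0.0332, "dy": -0.0386, "dz": 0, "ax": 0, "ay": 0, "az": 0, "grip": 1},
    {"dx": 0.0332, "dy": -0.0386, "dz": 0, "ax": 0, "ay": 0, "az": 0, "grip": 1},
    {"dx": 0.0332, "dy": -0.0386, "dz": 0, "ax": 0, "ay": 0, "az": 0, "grip": 1},
    {"dx": 0.0332, "dy": -0.0386, "dz": 0, "ax": 0, "ay": 0, "az": 0, "grip": 1},
    {"dx": 0.0332, "dy": -0.0386, "dz": 0, "ax": 0, "ay": 0, "az": 0, "grip": 1},
    {"dx": 0, "dy": 0, "dz": 0, "ax": 0, "ay": 0, "az": 0, "grip": 1},
    {"dx": 0, "dy": 0, "dz": 0, "ax": 0, "ay": 0, "az": 0, "grip": 1},
  ],
)

```text
time_s: 14.75
eef_pos: [0.4602, 0.2075, 0.1899]
tool_rot: [0.0, 0.707, 0.707, 0.0]
ft_force: [-0.2, -0.4, -0.4]
finger_gap: 0.0857
gripper_force: 0.0
```

```bash
python3 - <<'E'
from h import *
s=r.get_state(); print(s['eef_pos'],s['tool_rot'],s['finger_gap'])
cv2.imwrite("pics/w3.png",r.snapshot("wrist")[:,:,::-1])
for X in((.46,.2076,.074),(.46,.2076,.096)): print(proj(X,"wrist"))
E
```

```text
[0.46017608 0.2074837  0.18994677] [3.78617436e-04 7.07031684e-01 7.07181732e-01 2.30241345e-04] 0.08565917849191064
[[312.85645264 229.12510831]]
[[312.87364604 239.19502015]]
```

View pics/w3.png

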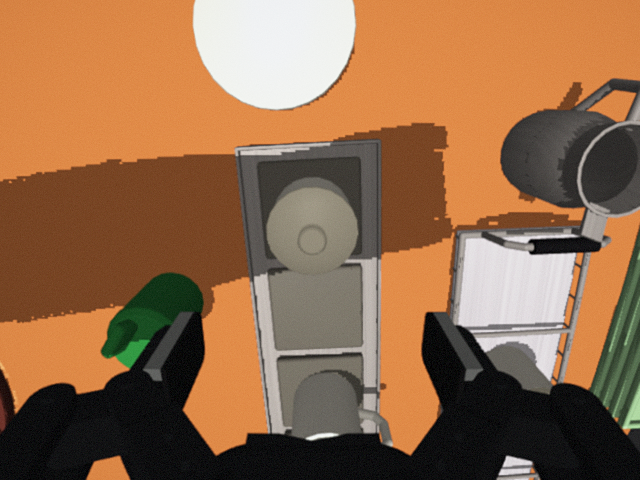

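The lidded cup is aligned: lid at (312,229) and knob at (312,240), both as predicted.

Request:
move_arm(
  increments=[
    {"dx": 0, "dy": 0, "dz": 0.04, "ax": 0, "ay": 0, "az": 0, "grip": 1},
    {"dx": 0, "dy": 0, "dz": 0.04, "ax": 0, "ay": 0, "az": 0, "grip": 1},
    {"dx": 0, "dy": 0, "dz": 0.04, "ax": 0, "ay": 0, "az": 0, "grip": 1},
    {"dx": 0, "dy": 0, "dz": 0.034, "ax": 0, "ay": 0, "az": 0, "grip": 1},
    {"dx": 0, "dy": 0, "dz": 0, "ax": 0, "ay": 0, "az": 0, "grip": 1},
    {"dx": 0, "dy": 0, "dz": 0, "ax": 0, "ay": 0, "az": 0, "grip": -1},
    {"dx": 0, "dy": 0, "dz": 0, "ax": 0, "ay": 0, "az": 0, "grip": -1},
    {"dx": 0, "dy": 0, "dz": 0, "ax": 0, "ay": 0, "az": 0, "grip": -1},
  ],
  force=45,
)

```text
time_s: 15.8
eef_pos: [0.461, 0.2075, 0.0377]
tool_rot: [0.001, 0.707, 0.707, 0.001]
ft_force: [-3.0, -1.1, 7.1]
finger_gap: 0.063
gripper_force: 49.3
```

Request:
move_arm(
  increments=[
    {"dx": 0, "dy": 0, "dz": 0, "ax": 0, "ay": 0, "az": 0, "grip": -1},
    {"dx": 0, "dy": 0, "dz": 0, "ax": 0, "ay": 0, "az": 0, "grip": -1},
  ],
)

```text
time_s: 16.05
eef_pos: [0.4611, 0.2075, 0.0377]
tool_rot: [0.001, 0.707, 0.707, 0.001]
ft_force: [-3.1, -1.9, 6.8]
finger_gap: 0.0625
gripper_force: 49.2
```

Request:
move_arm(
  increments=[
    {"dx": 0, "dy": 0, "dz": -0.02, "ax": 0, "ay": 0, "az": 0, "grip": -1},
    {"dx": 0, "dy": 0, "dz": -0.04, "ax": 0, "ay": 0, "az": 0, "grip": -1},
    {"dx": 0, "dy": 0, "dz": -0.045, "ax": 0, "ay": 0, "az": 0, "grip": -1},
    {"dx": -0.014, "dy": 0.0376, "dz": 0, "ax": 0, "ay": 0, "az": 0, "grip": -1},
    {"dx": -0.014, "dy": 0.0376, "dz": 0, "ax": 0, "ay": 0, "az": 0, "grip": -1},
    {"dx": -0.014, "dy": 0.0376, "dz": 0, "ax": 0, "ay": 0, "az": 0, "grip": -1},
    {"dx": -0.014, "dy": 0.0376, "dz": 0, "ax": 0, "ay": 0, "az": 0, "grip": -1},
    {"dx": -0.014, "dy": 0.0376, "dz": 0, "ax": 0, "ay": 0, "az": 0, "grip": -1},
  ],
)

```text
time_s: 17.05
eef_pos: [0.6493, 0.137, 0.1413]
tool_rot: [0.0, 0.707, 0.707, 0.0]
ft_force: [-0.3, -0.3, -2.2]
finger_gap: 0.0628
gripper_force: 50.5
```

Request:
move_arm(
  increments=[
    {"dx": 0, "dy": 0, "dz": 0, "ax": 0, "ay": 0, "az": 0, "grip": -1},
    {"dx": 0, "dy": 0, "dz": 0, "ax": 0, "ay": 0, "az": 0, "grip": -1},
    {"dx": 0, "dy": 0, "dz": 0, "ax": 0, "ay": 0, "az": 0, "grip": -1},
  ],
)

```text
time_s: 17.42
eef_pos: [0.6473, 0.138, 0.1414]
tool_rot: [0.0, 0.707, 0.707, 0.0]
ft_force: [-0.0, -0.1, -2.8]
finger_gap: 0.0627
gripper_force: 51.0
```

```bash
python3 - <<'E'
from h import *
s=r.get_state(); print(s['eef_pos'],s['tool_rot'],s['finger_gap'])
cv2.imwrite("pics/s2.png",r.snapshot("scene")[:,:,::-1])
E
```

```text
[0.64731046 0.13801895 0.14138153] [1.72417377e-04 7.06944836e-01 7.07268645e-01 1.80481851e-04] 0.06274305180221824
```

View pics/s2.png

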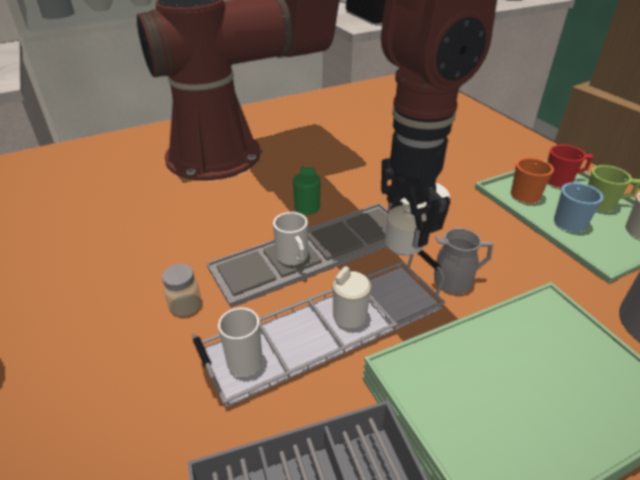

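The tumbler and spouted cup stand well in compartments 4 and 2. The lidded cup is held over compartment 1, so lower it.

Request:
move_arm(
  increments=[
    {"dx": 0, "dy": 0.0015, "dz": 0.03, "ax": 0, "ay": 0, "az": 0, "grip": -1},
    {"dx": 0, "dy": 0, "dz": 0.03, "ax": 0, "ay": 0, "az": 0, "grip": -1},
    {"dx": 0, "dy": 0, "dz": 0.03, "ax": 0, "ay": 0, "az": 0, "grip": -1},
    {"dx": 0, "dy": 0, "dz": 0.01, "ax": 0, "ay": 0, "az": 0, "grip": -1},
    {"dx": 0, "dy": 0, "dz": 0.006, "ax": 0, "ay": 0, "az": 0, "grip": -1},
    {"dx": 0, "dy": 0, "dz": 0.002, "ax": 0, "ay": 0, "az": 0, "grip": -1},
    {"dx": 0, "dy": 0, "dz": 0, "ax": 0, "ay": 0, "az": 0, "grip": -1},
    {"dx": 0, "dy": 0, "dz": 0, "ax": 0, "ay": 0, "az": 0, "grip": -1},
  ],
)

```text
time_s: 18.48
eef_pos: [0.6498, 0.1375, 0.0336]
tool_rot: [0.0, 0.707, 0.707, 0.0]
ft_force: [-0.4, 0.2, -2.6]
finger_gap: 0.0628
gripper_force: 50.9
```

Request:
move_arm(
  increments=[
    {"dx": 0, "dy": 0, "dz": 0.001, "ax": 0, "ay": 0, "az": 0, "grip": -1},
    {"dx": 0, "dy": 0, "dz": 0.001, "ax": 0, "ay": 0, "az": 0, "grip": -1},
    {"dx": 0, "dy": 0, "dz": 0, "ax": 0, "ay": 0, "az": 0, "grip": -1},
  ],
)

```text
time_s: 18.85
eef_pos: [0.6494, 0.1375, 0.0309]
tool_rot: [0.0, 0.707, 0.707, 0.0]
ft_force: [0.1, 0.6, -1.4]
finger_gap: 0.0628
gripper_force: 51.0
```

Request:
move_arm(
  increments=[
    {"dx": 0, "dy": 0, "dz": 0.001, "ax": 0, "ay": 0, "az": 0, "grip": -1},
    {"dx": 0, "dy": 0, "dz": 0, "ax": 0, "ay": 0, "az": 0, "grip": -1},
    {"dx": 0, "dy": 0, "dz": 0, "ax": 0, "ay": 0, "az": 0, "grip": -1},
  ],
)

```text
time_s: 19.23
eef_pos: [0.6494, 0.1375, 0.0309]
tool_rot: [0.0, 0.707, 0.707, 0.0]
ft_force: [-4.1, -0.6, 7.2]
finger_gap: 0.0624
gripper_force: 51.8
```

Request:
move_arm(
  increments=[
    {"dx": 0, "dy": 0, "dz": 0, "ax": 0, "ay": 0, "az": 0, "grip": 1},
    {"dx": 0, "dy": 0, "dz": 0, "ax": 0, "ay": 0, "az": 0, "grip": 1},
    {"dx": 0, "dy": 0, "dz": 0, "ax": 0, "ay": 0, "az": 0, "grip": 1},
    {"dx": 0, "dy": 0, "dz": 0, "ax": 0, "ay": 0, "az": 0, "grip": 1},
    {"dx": 0, "dy": 0, "dz": -0.03, "ax": 0, "ay": 0, "az": 0, "grip": 1},
    {"dx": 0, "dy": 0, "dz": -0.045, "ax": 0, "ay": 0, "az": 0, "grip": 1},
    {"dx": 0, "dy": 0, "dz": -0.045, "ax": 0, "ay": 0, "az": 0, "grip": 1},
    {"dx": 0, "dy": 0, "dz": -0.045, "ax": 0, "ay": 0, "az": 0, "grip": 1},
  ],
)

```text
time_s: 20.23
eef_pos: [0.6492, 0.1375, 0.1963]
tool_rot: [0.0, 0.707, 0.707, 0.0]
ft_force: [0.1, -0.7, -0.0]
finger_gap: 0.0851
gripper_force: 0.0
```

Request:
move_arm(
  increments=[
    {"dx": -0.0305, "dy": -0.0444, "dz": 0, "ax": 0, "ay": 0, "az": 0, "grip": 1},
    {"dx": -0.0305, "dy": -0.0444, "dz": 0, "ax": 0, "ay": 0, "az": 0, "grip": 1},
    {"dx": -0.0305, "dy": -0.0444, "dz": 0, "ax": 0, "ay": 0, "az": 0, "grip": 1},
    {"dx": -0.0305, "dy": -0.0444, "dz": 0, "ax": 0, "ay": 0, "az": 0, "grip": 1},
    {"dx": 0, "dy": 0, "dz": 0, "ax": 0, "ay": 0, "az": -1.125, "grip": 1},
    {"dx": 0, "dy": 0, "dz": 0, "ax": 0, "ay": 0, "az": -1.125, "grip": 1},
    {"dx": 0, "dy": 0, "dz": 0, "ax": 0, "ay": 0, "az": -1.125, "grip": 1},
    {"dx": 0, "dy": 0, "dz": 0, "ax": 0, "ay": 0, "az": -1.125, "grip": 1},
  ],
)

```text
time_s: 21.22
eef_pos: [0.4717, 0.0155, 0.1949]
tool_rot: [0.0, 0.452, 0.892, 0.0]
ft_force: [-0.5, -0.2, 0.3]
finger_gap: 0.0857
gripper_force: 0.0
```

Request:
move_arm(
  increments=[
    {"dx": 0, "dy": 0, "dz": 0, "ax": 0, "ay": 0, "az": -1.125, "grip": 1},
    {"dx": 0, "dy": 0, "dz": 0, "ax": 0, "ay": 0, "az": 0, "grip": 1},
    {"dx": 0, "dy": 0, "dz": 0, "ax": 0, "ay": 0, "az": 0, "grip": 1},
  ],
)

```text
time_s: 21.6
eef_pos: [0.4717, 0.0155, 0.1948]
tool_rot: [0.0, 0.384, 0.923, -0.0]
ft_force: [-0.2, 0.1, 0.3]
finger_gap: 0.0853
gripper_force: 0.0
```

```bash
python3 - <<'E'
from h import *
s=r.get_state(); print(s['eef_pos'],s['tool_rot'],s['finger_gap'])
cv2.imwrite("pics/w4.png",r.snapshot("wrist")[:,:,::-1])
for X in((.4719,.0154,.095),(.529,.0117,.065)): print(proj(X,"wrist"))
E
```

```text
[0.4716637  0.01554929 0.19483834] [ 8.15557191e-05  3.84326472e-01  9.23197246e-01 -2.49953921e-05] 0.08529745378469512
[[314.44365409 238.28977215]]
[[363.07886906 278.29018474]]
```

View pics/w4.png

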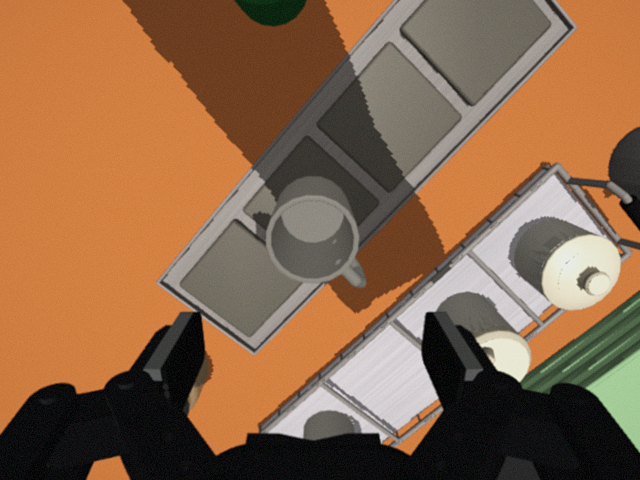

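The mug's rim is at (312,239), as predicted. The handle at (358,280) lies about 45° off the closing line. Descend and grip.

Request:
move_arm(
  increments=[
    {"dx": 0, "dy": 0, "dz": 0.04, "ax": 0, "ay": 0, "az": 0, "grip": 1},
    {"dx": 0, "dy": 0, "dz": 0.04, "ax": 0, "ay": 0, "az": 0, "grip": 1},
    {"dx": 0, "dy": 0, "dz": 0.04, "ax": 0, "ay": 0, "az": 0, "grip": 1},
    {"dx": 0, "dy": 0, "dz": 0.026, "ax": 0, "ay": 0, "az": 0, "grip": 1},
    {"dx": 0, "dy": 0, "dz": 0, "ax": 0, "ay": 0, "az": 0, "grip": 1},
    {"dx": 0, "dy": 0, "dz": 0, "ax": 0, "ay": 0, "az": 0, "grip": -1},
    {"dx": 0, "dy": 0, "dz": 0, "ax": 0, "ay": 0, "az": 0, "grip": -1},
    {"dx": 0, "dy": 0, "dz": 0, "ax": 0, "ay": 0, "az": 0, "grip": -1},
  ],
  force=45,
)

```text
time_s: 22.65
eef_pos: [0.4729, 0.0151, 0.0507]
tool_rot: [0.001, 0.383, 0.924, 0.0]
ft_force: [-1.3, -0.3, 6.6]
finger_gap: 0.0625
gripper_force: 49.8
```

Request:
move_arm(
  increments=[
    {"dx": 0, "dy": 0, "dz": 0, "ax": 0, "ay": 0, "az": 0, "grip": -1},
    {"dx": 0, "dy": 0, "dz": 0, "ax": 0, "ay": 0, "az": 0, "grip": -1},
  ],
)

```text
time_s: 22.9
eef_pos: [0.4729, 0.0151, 0.0507]
tool_rot: [0.001, 0.383, 0.924, 0.0]
ft_force: [-1.9, -0.8, 6.7]
finger_gap: 0.0627
gripper_force: 49.8
```

Request:
move_arm(
  increments=[
    {"dx": 0, "dy": 0, "dz": -0.025, "ax": 0, "ay": 0, "az": 0, "grip": -1},
    {"dx": 0, "dy": 0, "dz": -0.045, "ax": 0, "ay": 0, "az": 0, "grip": -1},
    {"dx": 0, "dy": 0, "dz": -0.045, "ax": 0, "ay": 0, "az": 0, "grip": -1},
    {"dx": -0.0357, "dy": 0.0161, "dz": 0, "ax": 0, "ay": 0, "az": 0, "grip": -1},
    {"dx": -0.0357, "dy": 0.0161, "dz": 0, "ax": 0, "ay": 0, "az": 0, "grip": -1},
    {"dx": -0.0357, "dy": 0.0161, "dz": 0, "ax": 0, "ay": 0, "az": 0, "grip": -1},
    {"dx": -0.0357, "dy": 0.0161, "dz": 0, "ax": 0, "ay": 0, "az": 0, "grip": -1},
    {"dx": -0.0357, "dy": 0.0161, "dz": 0, "ax": 0, "ay": 0, "az": 0, "grip": -1},
  ],
)

```text
time_s: 23.9
eef_pos: [0.6562, -0.0543, 0.1643]
tool_rot: [0.0, 0.383, 0.924, 0.0]
ft_force: [0.2, -0.6, -1.3]
finger_gap: 0.0627
gripper_force: 50.2
```

Request:
move_arm(
  increments=[
    {"dx": 0, "dy": 0, "dz": 0, "ax": 0, "ay": 0, "az": 0, "grip": -1},
    {"dx": 0, "dy": 0, "dz": 0, "ax": 0, "ay": 0, "az": 0, "grip": -1},
    {"dx": 0, "dy": 0, "dz": 0, "ax": 0, "ay": 0, "az": 0, "grip": -1},
  ],
)

```text
time_s: 24.28
eef_pos: [0.6544, -0.0534, 0.1646]
tool_rot: [0.0, 0.383, 0.924, 0.0]
ft_force: [0.7, 0.2, -0.9]
finger_gap: 0.0626
gripper_force: 50.3
```

Request:
move_arm(
  increments=[
    {"dx": 0, "dy": 0, "dz": 0.03, "ax": 0, "ay": 0, "az": 0, "grip": -1},
    {"dx": 0, "dy": 0, "dz": 0.03, "ax": 0, "ay": 0, "az": 0, "grip": -1},
    {"dx": 0, "dy": 0, "dz": 0.03, "ax": 0, "ay": 0, "az": 0, "grip": -1},
    {"dx": 0, "dy": 0, "dz": 0.015, "ax": 0, "ay": 0, "az": 0, "grip": -1},
    {"dx": 0, "dy": 0, "dz": 0.01, "ax": 0, "ay": 0, "az": 0, "grip": -1},
    {"dx": 0, "dy": 0, "dz": 0.003, "ax": 0, "ay": 0, "az": 0, "grip": -1},
    {"dx": 0, "dy": 0, "dz": 0, "ax": 0, "ay": 0, "az": 0, "grip": -1},
    {"dx": 0, "dy": 0, "dz": 0, "ax": 0, "ay": 0, "az": 0, "grip": -1},
  ],
)

```text
time_s: 25.28
eef_pos: [0.6554, -0.054, 0.0467]
tool_rot: [0.001, 0.383, 0.924, 0.0]
ft_force: [0.0, 0.1, -1.8]
finger_gap: 0.0625
gripper_force: 50.3
```

Request:
move_arm(
  increments=[
    {"dx": 0, "dy": 0, "dz": 0.001, "ax": 0, "ay": 0, "az": 0, "grip": -1},
    {"dx": 0, "dy": 0, "dz": 0.001, "ax": 0, "ay": 0, "az": 0, "grip": -1},
    {"dx": 0, "dy": 0, "dz": 0, "ax": 0, "ay": 0, "az": 0, "grip": -1},
  ],
)

```text
time_s: 25.65
eef_pos: [0.6549, -0.0538, 0.0439]
tool_rot: [0.0, 0.383, 0.924, -0.0]
ft_force: [-0.5, 0.2, -1.1]
finger_gap: 0.0626
gripper_force: 50.3
```

Request:
move_arm(
  increments=[
    {"dx": 0, "dy": 0, "dz": 0.001, "ax": 0, "ay": 0, "az": 0, "grip": -1},
    {"dx": 0, "dy": 0, "dz": 0, "ax": 0, "ay": 0, "az": 0, "grip": -1},
    {"dx": 0, "dy": 0, "dz": 0, "ax": 0, "ay": 0, "az": 0, "grip": -1},
  ],
)

```text
time_s: 26.02
eef_pos: [0.655, -0.0539, 0.0438]
tool_rot: [0.0, 0.383, 0.924, -0.0]
ft_force: [-3.3, 0.2, 6.3]
finger_gap: 0.0625
gripper_force: 50.7
```

Request:
move_arm(
  increments=[
    {"dx": 0, "dy": 0, "dz": 0, "ax": 0, "ay": 0, "az": 0, "grip": 1},
    {"dx": 0, "dy": 0, "dz": 0, "ax": 0, "ay": 0, "az": 0, "grip": 1},
    {"dx": 0, "dy": 0, "dz": 0, "ax": 0, "ay": 0, "az": 0, "grip": 1},
    {"dx": 0, "dy": 0, "dz": 0, "ax": 0, "ay": 0, "az": 0, "grip": 1},
    {"dx": 0, "dy": 0, "dz": -0.03, "ax": 0, "ay": 0, "az": 0, "grip": 1},
    {"dx": 0, "dy": 0, "dz": -0.045, "ax": 0, "ay": 0, "az": 0, "grip": 1},
    {"dx": 0, "dy": 0, "dz": -0.045, "ax": 0, "ay": 0, "az": 0, "grip": 1},
    {"dx": 0, "dy": 0, "dz": -0.045, "ax": 0, "ay": 0, "az": 0, "grip": 1},
  ],
)

```text
time_s: 27.02
eef_pos: [0.6547, -0.0537, 0.2093]
tool_rot: [0.0, 0.383, 0.924, -0.0]
ft_force: [0.9, -0.0, -0.6]
finger_gap: 0.0856
gripper_force: 0.0
```

Request:
move_arm(
  increments=[
    {"dx": 0.035, "dy": -0.035, "dz": -0.01, "ax": 0, "ay": 0, "az": 0, "grip": 1},
    {"dx": 0.035, "dy": -0.035, "dz": -0.01, "ax": 0, "ay": 0, "az": 0, "grip": 1},
    {"dx": 0.035, "dy": -0.035, "dz": 0, "ax": 0, "ay": 0, "az": 0, "grip": 1},
    {"dx": 0.035, "dy": -0.035, "dz": 0, "ax": 0, "ay": 0, "az": 0, "grip": 1},
    {"dx": 0, "dy": 0, "dz": 0, "ax": 0, "ay": 0, "az": 0, "grip": 1},
    {"dx": 0, "dy": 0, "dz": 0, "ax": 0, "ay": 0, "az": 0, "grip": 1},
  ],
)

```text
time_s: 27.78
eef_pos: [0.4573, -0.054, 0.2282]
tool_rot: [0.001, 0.383, 0.924, 0.0]
ft_force: [1.2, -0.3, -0.1]
finger_gap: 0.0853
gripper_force: 0.0
```

```bash
python3 - <<'E'
from h import *
a=r.snapshot("top")[:,:,::-1]; b=r.snapshot("scene")[:,:,::-1]
cv2.imwrite("pics/f1.png",cv2.resize(a[80:300,120:480],None,fx=2.2,fy=2.2,interpolation=cv2.INTER_CUBIC))
cv2.imwrite("pics/f2.png",b)
E
```

```text
(no output)
```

View pics/f1.png

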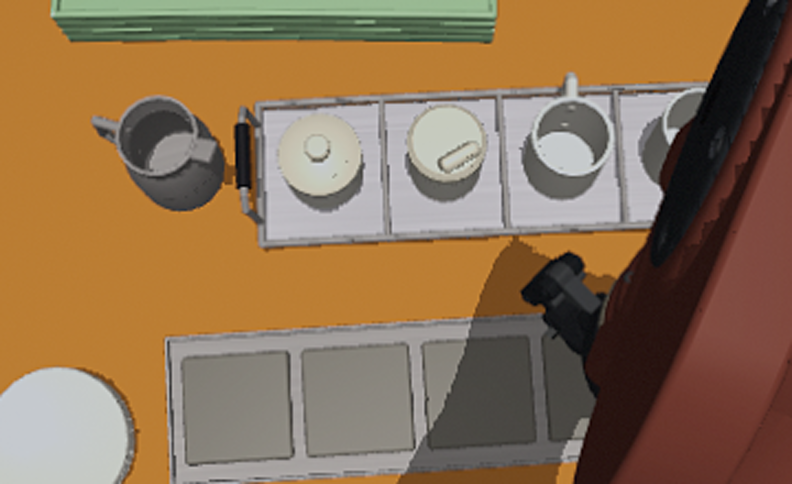

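View pics/f2.png

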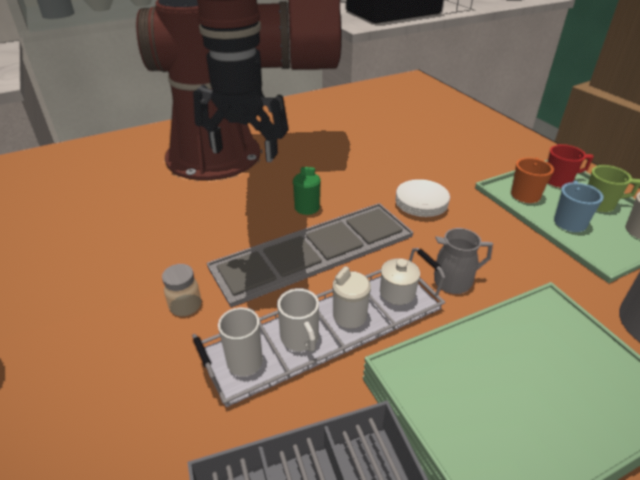

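All four cups stand upright and near the middle of their compartments. The order is lidded, spout, mug, tumbler, and the jug has not moved.

```bash
python3 -c "
from plant import r
print(r.job_done())"
```

```text
the job is handed in; nothing more can be done
None
```

The four cups are in the carrier, upright and in their original left-to-right order (lidded cup, spouted beaker, mug, tumbler), with the milk jug left where it was; I handed the job in at about 28 s, and no verdict was shown.

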